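Pack and lock the saddler's tool tray

ROBOT

A 6-joint arm with a two-finger parallel gripper is mounted at the origin on the work surface. World frame = base frame: x ahead of the robot, y to its left, z up, the work surface at z = 0. Lengths are in mm, angles in rad, forces in N, time in s.
With the tool pointing down it reaches from about 300 to 950 mm from the base axis. Payload 3.1 kg.
Tool frame: the origin (TCP) lies on the centre line of the jaws, within the pads' length; the fingertips stand 25 mm ahead of it and the grasp point (between the pads) lies 6 mm ahead of it; z points along the fingers, y is the line along which they close (so a half turn about z gives the same grasp; the last joint's range is limited). The gripper opens to 85 mm and grips with 20 to 120 N. Pads are 22 mm wide; open, the fingers measure 114 mm over their backs; the gripper's body (76 mm by 85 mm) begins 54 mm behind the grasp point. The pads swing forward as they close: fully open they stand 13 mm farther back than shut.
Start: joints at [1.265, 0.308, 1.634, -0, 1.2, -0.07], TCP at [146.039, 607.705, 256.272] pointing down, gripper open.
Joint ranges: [-3.06, 3.06], [-0.79, 1.96], [0.05, 2.63], [-1.19, 4.34], [0.05, 2.64], [-2.94, 2.94]. Speed limits (rad/s): [2.79, 2.79, 3.14, 3.14, 3.14, 3.14].

INTERFACE

Orientations are given as a unit quaternion [w, x, y, z].
In Python, from cell import env, eyes, workorder gives the robot as it stands.
- The arm moves only by the shell command python3 -m inch 'ROWS' [OPENING] [FORCE]. ROWS is JSON, a list of rows, each a list of 2 entries, a list of its own where there are three numbers: the shift along the tool's x, y, z normalised to -1 to 1, where 1 is 50 cm, then the turn about the tool's z normalised to -1 to 1, where 1 is pi rad. A call has exactly 10 rows; each row is the pose to reach, as a shift and turn from the pose commanded when the call began, along the tool's axes at that moment, turning the shorter way round; what a row does not reach only later rows make up. A row lasts 1/10 s, in which the tool goes at most 50 mm and 8.59 degrees, less where a joint would pass 70% of its speed; a pose out of reach is approached as far as the arm can. A call with a number of a shift or a turn outside -1 to 1 is refused whole. A call with a gripper value outside its range is refused whole. OPENING is the gripper command: -1 is shut, 1 is fully open, values between are in proportion, set as the call begins (- or left out, the last holds). The fingers move at their own pace and stop on an object; FORCE is the grip in N (left out, the last holds). Time passes only in rows, so rows that repeat a pose let the fingers close, or fill a call up. It gives the time, the measured TCP pose, the force, the opening and the grip force at its end, in the units of the state.
- env.state(): the state, without advancing time (a new reading comes with each control period).
- eyes.capture(name): name is "side" or "top"; returns a dict with "img" (400x640x3 uint8, red, green, blue), "depth" (400x640 float32, mm along the optical axis (not along the pixel's ray), 0 where there is no reading), "mtx" (3x3 intrinsics, pixels), "extrinsics" (4x4, takes a point from camera to world coordinates). Camera axes: x right, y down, z forward; pixel columns grow to the right and rows downward; lengths in mm; the calibration is good to about 2 mm. A picture is of the moment at which its call begins.
- workorder.hand_in(): hands the job in; it is judged then, once.
The state is a dict: "time_s": time; "q": joint angles; "qvel": joint speeds; "joint_torque": joint torques, N m; "eef_pos": TCP position; "eef_rot": TCP orientation; "force": force on the tool from outside, world axes, zero at the start; "wrist_torque": the same for the moment, N m; "width": opening from 0.0 (shut) to 1.0 (fully open); "gripper_force": force on a finger pad.
Only numpy, scipy, OpenCV 4.12 (cv2) and the standard library are available. Lean on these libraries where they do the work, as an engineer would, in place of code of your own. Each camera call takes 0.05 s, during which the arm holds its last target. There are 200 camera calls.

TASK

Pack the leather tools for travelling: lay every tool on the bench in a lane of its own in the tray, steel end towards the hinged guard, then free the stop by turning its clamp knob anticlockwise, slide it forward against the handle ends until every tool is pushed up snug to the far wall, and turn the knob back clockwise to lock it. Next shut the guard over the blades, and fasten it with both quarter-turn studs: press each one, turn it a quarter clockwise, and push it until it drops fully home into its catch. Leave the glue jar and the tin where they stand.

Things in the scene. Friction and masses are not known exactly. Their poses are not given: they have to be found in the camera images.
- tray: fixed tool tray, 262 x 346 mm. Origin on the bench under it; z up, x towards the far (hinge) end, y to its left. (x, y, z) below are in its frame, mm. Blue floor at z = 8 with 4 lanes along x, 48 wide, middles y = +-28, +-84; ribs between them 7 high. Far wall: inner face x = 100, top z = 48. Sides at y = +-119: top z = 16, from x = 28 on z = 44. A tool with its origin at x = -12 clears wall and stop
- tool_white: hand tool with a white handle and a broad flat steel chisel end; 140 mm long, about 0.13 kg. Handle: a block 85 long (x) x 24 wide (y) x 28 high (z); the steel end runs on to 97 mm ahead of the origin, along +x, up to 24 wide. Origin at the underside of the handle, under its middle: 42.5 mm from its rear face. May be absent
- tool_white_tip (a point): foremost point of its steel end, 97.5 mm ahead of the origin, 14 mm up
- tool_walnut: hand tool with a dark brown wooden handle and a four-pronged steel end; 140 mm long, about 0.13 kg. Handle: a block 85 long (x) x 24 wide (y) x 28 high (z); the steel end runs on to 97 mm ahead of the origin, along +x, up to 24 wide. Origin at the underside of the handle, under its middle: 42.5 mm from its rear face. May be absent
- tool_walnut_tip (a point): foremost point of its steel end, 97.5 mm ahead of the origin, 14 mm up
- tool_red: hand tool with a red handle and a dark round steel punch end; 140 mm long, about 0.13 kg. Handle: a block 85 long (x) x 24 wide (y) x 28 high (z); the steel end runs on to 97 mm ahead of the origin, along +x, up to 24 wide. Origin at the underside of the handle, under its middle: 42.5 mm from its rear face. May be absent
- tool_red_tip (a point): foremost point of its steel end, 97.5 mm ahead of the origin, 14 mm up
- tool_green: hand tool with a green handle and a small round steel disc end; 140 mm long, about 0.13 kg. Handle: a block 85 long (x) x 24 wide (y) x 28 high (z); the steel end runs on to 97 mm ahead of the origin, along +x, up to 24 wide. Origin at the underside of the handle, under its middle: 42.5 mm from its rear face. May be absent
- tool_green_tip (a point): foremost point of its steel end, 97.5 mm ahead of the origin, 14 mm up
- stop (a joint): travel of the sliding stop, m: 0 at the tray's near end (its face at x = -85), growing to 0.060 along the tray's +x. An aluminium bar across all lanes (z 18 to 34, 14 mm thick); slides with 1.5 N of friction while the clamp is loose (plus that of the tools it pushes) and can be pulled along by its clamp knob
- stop_face (a point): middle of the stop bar's face that meets the handle ends
- clamp (a joint): angle of the clamp knob on the stop, rad: 0 loose, with its bar along the tray's x; growing clockwise seen from above to the end stop at 1.55, with the bar across, where it starts (0.15 to 0.2 N m to turn). Below 0.9 the stop slides freely, above 1.3 the knob locks the stop to its rail
- clamp_grip (a point): middle of the clamp knob's grip: a black bar 40 x 12 mm, 26 mm high, reaching 13 mm above and below this point, on the knob's vertical axis. At (-92 + stop travel, -140, 53). It has a white mark on one end
- guard (a joint): angle of the hinged blade guard, hinged about a line along y through (108, 0, 50), rad: 0 shut (lying flat over the blades), growing as it opens, to 1.75; a stiff hinge (0.07 N m) keeps it where it is left
- guard_edge (a point): middle of the guard's free edge. The guard is an orange see-through plate, 78 mm from hinge to free edge, 260 mm wide and 5 mm thick, with a yellow rim; shut, it lies from x = 30 to 108 with its top at z = 53; open, it stands up over the hinge, free edge up
- stud_left (a point): middle of the wing of the left quarter-turn stud: a steel wing 46 x 12 mm, 26 mm high, slotted along its top, reaching 13 mm above and below this point, on a vertical axis at (65, 144). This point is at z = 78.5 with the stud up, 68.5 with it home; a red collar shows under the wing while it is up
- turn_left (a joint): angle of that stud, rad: 0 released, wing along the tray's x (beside the guard's edge); growing clockwise seen from above to its end stop at 1.62, wing across the guard's edge. A detent blocks turning beyond 0.2 until the stud is pressed at least 3 mm. The catch accepts it between about 1.46 and 1.62
- press_left (a joint): how far that stud is pressed down, m: 0 up, 0.005 where it stops on the seat unless it has been turned a quarter, 0.010 home in its catch. Pressing takes 5 N of friction (no spring: it stays where it is left)
- stud_right (a point): middle of the wing of the right quarter-turn stud: a steel wing 46 x 12 mm, 26 mm high, slotted along its top, reaching 13 mm above and below this point, on a vertical axis at (65, -144). This point is at z = 78.5 with the stud up, 68.5 with it home; a red collar shows under the wing while it is up
- turn_right (a joint): angle of that stud, rad: 0 released, wing along the tray's x (beside the guard's edge); growing clockwise seen from above to its end stop at 1.62, wing across the guard's edge. A detent blocks turning beyond 0.2 until the stud is pressed at least 3 mm. The catch accepts it between about 1.46 and 1.62
- press_right (a joint): how far that stud is pressed down, m: 0 up, 0.005 where it stops on the seat unless it has been turned a quarter, 0.010 home in its catch. Pressing takes 5 N of friction (no spring: it stays where it is left)
- glue_jar: bystander: amber glue jar, 64 mm across, 75 mm high, loose. Leave alone
- tin: bystander: dark open tin, 70 mm across, 45 mm high, loose. Leave alone

How it is judged:
By the outcome, as a careful person would: the job done as asked, in the order asked, and still so for the second after the job is handed in, with the robot touching nothing.
Of tool_white, tool_walnut, tool_red, tool_green only 3 to 4 are there at a start; the rules pass over those that are not, and their reading is None.
At some moment in a run one of tool_white, tool_walnut, tool_red, tool_green may be knocked a few centimetres aside while the robot is not near it.
Once in a run the grip may slacken for a moment while it holds something.
It also fails if it takes over 210 s, if anything falls off the work surface, if the arm or the gripper's body presses on something with over 40 N, if the wrist force passes 120 N, or if a joint passes its speed limit or range.

## Working session

There is one attempt and no reset: what is moved stays moved. The work goes in short steps, Python scripts to look and compute and a shell command to move; the robot and the scene stay as the last step left them, time stands still between calls to the robot, and variables do not carry over. Pictures are saved under pics/ and viewed, at most 14 in all, crops included, and the job is handed in when it is done.

```bash
ls; mkdir -p pics; python3 - <<'E'
from cell import env,eyes
import cv2,numpy as np
print(env.state())
for n in("top","side"):
    c=eyes.capture(n);cv2.imwrite(f"pics/{n}0.png",c["img"][:,:,::-1]);np.savez(f"{n}0.npz",**c)
    print(n,c["mtx"].tolist(),np.round(c["extrinsics"],3).tolist(),(c["depth"]>0).mean())
E
```

```text
pics
{'time_s': 0.0, 'q': array([ 1.26528608e+00,  3.08987767e-01,  1.63518088e+00,  1.58248942e-05,
        1.19966782e+00, -6.96907781e-02]), 'qvel': array([ 8.17437801e-05, -2.61466138e-04, -3.63117383e-04,  5.71266389e-04,
       -5.47182457e-04,  2.82591295e-03]), 'joint_torque': array([ 2.16356544e-03, -4.15253878e+01, -2.76667446e+01,  4.95693155e-05,
        1.00818885e-02,  2.51881664e-05]), 'eef_pos': array([145.81551356, 606.9809746 , 255.06042516]), 'eef_rot': array([-2.16478719e-04,  1.17639495e-01,  9.93055734e-01, -1.10084570e-03]), 'force': array([-0.30397805,  0.33191238,  0.33432532]), 'wrist_torque': array([ 0.03841717, -0.06974067,  0.04453861]), 'gripper_force': 0.0, 'width': 1.000349477877481}
top [[425.9041125037469, 0.0, 315.36963364669623], [0.0, 425.9041125037469, 204.90061428850706], [0.0, 0.0, 1.0]] [[-0.011, -0.995, 0.099, 425.331], [-0.999, 0.015, 0.037, -19.415], [-0.038, -0.099, -0.994, 1104.147], [0.0, 0.0, 0.0, 1.0]] 0.9962734375
side [[400.3529525409317, 0.0, 314.78551428596444], [0.0, 400.3529525409317, 202.55800929005548], [0.0, 0.0, 1.0]] [[0.912, -0.29, 0.291, 180.626], [-0.41, -0.633, 0.656, -739.592], [-0.006, -0.718, -0.697, 868.586], [0.0, 0.0, 0.0, 1.0]] 0.9959296875
```

```bash
python3 -m inch 2>&1 | head -5
```

```text
invalid input
```

View pics/top0.png

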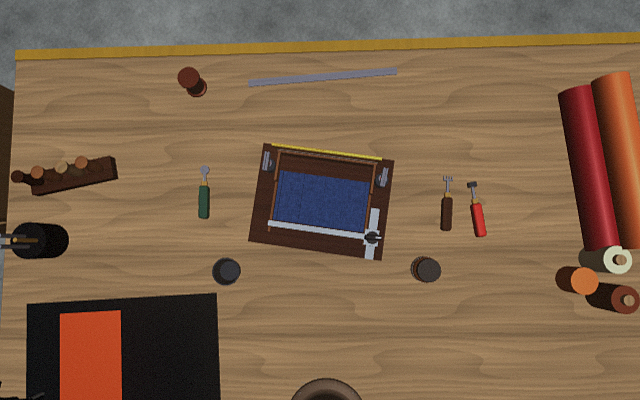

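View pics/side0.png

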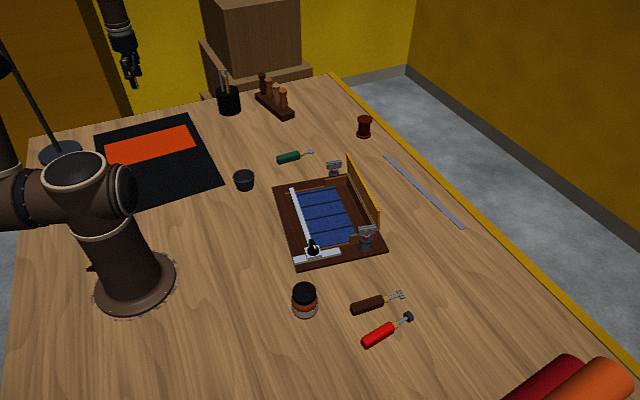

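The pictures show three tools. In the top view green is at (204,195), walnut at (447,205) and red at (477,213). The tray is centred near (320,200) with its guard open, the knob is at (372,237) and the studs are at (267,160) and (383,177). The tin is at (226,271) and the jar at (426,269).

```bash
cat > h.py <<'E'
import numpy as np,cv2
from cell import env,eyes
from scipy.spatial.transform import Rotation as R
def cloud(c):
    v,u=np.mgrid[0:400,0:640].astype(float);K=c["mtx"];d=c["depth"].astype(float)
    P=np.stack([(u-K[0,2])/K[0,0]*d,(v-K[1,2])/K[1,1]*d,d],-1)
    E=c["extrinsics"];return P@E[:3,:3].T+E[:3,3]
def toolmask(c,name,P):
    h=cv2.cvtColor(c["img"],cv2.COLOR_RGB2HSV).astype(int);H,S,V=h[...,0],h[...,1],h[...,2]
    m={"green":(H>55)&(H<95)&(S>90),"red":((H<6)|(H>172))&(S>150)}[name]
    return m&(P[...,0]>200)&(P[...,0]<800)&(abs(P[...,1])<450)
E
python3 - <<'E'
from h import *
import numpy as np
out={}
for n in("top","side"):
    c=dict(np.load(n+"0.npz"));P=cloud(c)
    bench=P[(abs(P[...,0]-450)<250)&(abs(P[...,1])<350)&(abs(P[...,2])<15)]
    A=np.c_[bench[:,:2],np.ones(len(bench))];print(n,"bench med z",np.median(bench[:,2]),bench[:,2].std())
    for t in("green","red"):
        m=toolmask(c,t,P)&(P[...,2]>8);q=P[m];print(t,len(q),np.median(q,0).round(1),np.percentile(q,[5,95],axis=0).round().tolist())
    if n=="top":
        Z=P[...,2]
        reg=np.zeros(Z.shape,bool);reg[125:275,240:402]=1
        m=(reg&(Z>5)).astype(np.uint8)
        k,l,s,_=cv2.connectedComponentsWithStats(m);i=1+s[1:,4].argmax();q=P[l==i]
        for lo,hi in((5,14),(5,60)):
            w=q[(q[:,2]>lo)&(q[:,2]<hi)];r=cv2.minAreaRect(w[:,:2].astype(np.float32));print("tray",lo,hi,len(w),r)
        # objects on bench at tools: z>10 blobs
        m=((Z>12)&(Z<120)&(P[...,0]>200)&(P[...,0]<800)&(abs(P[...,1])<450)).astype(np.uint8)
        k,l,s,ce=cv2.connectedComponentsWithStats(m)
        for i in range(1,k):
            if s[i,4]>60:
                w=P[l==i];print(s[i],np.median(w,0).round(),np.percentile(w[:,2],95).round(),cv2.minAreaRect(w[:,:2].astype(np.float32)))
E
```

```text
top bench med z 1.2604795113597902 4.121072806801373
green 76 [546.8 316.3  27.5] [[510.0, 302.0, 24.0], [583.0, 321.0, 31.0]]
red 374 [ 486.3 -385.    27.4] [[425.0, -398.0, 11.0], [527.0, -19.0, 1104.0]]
tray 5 14 9507 ((549.6741943359375, 6.553070068359375), (351.97308349609375, 271.1634216308594), 80.81523895263672)
tray 5 60 12252 ((549.6741943359375, 6.553070068359375), (351.97308349609375, 271.1634216308594), 80.81523895263672)
[ 262  146  127  113 3436] [565. -39.  34.] 92.0 ((540.42236328125, 13.825363159179688), (333.9444580078125, 240.36911010742188), 79.89073944091797)
[199 165  11  53 442] [562. 309.  26.] 31.0 ((574.705322265625, 309.8379211425781), (137.9219207763672, 23.959138870239258), 0.9698899984359741)
[441 175  12  56 456] [ 520. -310.   26.] 31.0 ((535.4774780273438, -312.48834228515625), (25.292081832885742, 140.2530975341797), 84.64701843261719)
[316 176  10  50 158] [545.   7.  15.] 19.0 ((545.3427734375, 6.665561676025391), (13.333253860473633, 127.79816436767578), 81.9971923828125)
[467 181  20  56 485] [ 504. -383.   26.] 30.0 ((518.6828002929688, -385.0699462890625), (140.04141235351562, 25.03696060180664), 6.458098888397217)
[212 257  29  28 317] [367. 260.  40.] 47.0 ((369.7973937988281, 245.1664276123047), (67.0336685180664, 67.36820220947266), 77.09959411621094)
[411 256  30  27 636] [ 371. -241.   74.] 78.0 ((370.27716064453125, -244.84005737304688), (60.15190887451172, 59.91631317138672), 35.506629943847656)
side bench med z 0.7723363000613972 3.889968782668266
green 192 [540.7 300.5  24.8] [[436.0, -135.0, 10.0], [579.0, 315.0, 50.0]]
red 639 [ 486.  -388.8   26.2] [[429.0, -404.0, 9.0], [633.0, 116.0, 50.0]]
```

```bash
cat >> h.py <<'E'
def handle(P,x,y,r=75,zlo=16,zhi=40):
    m=(np.hypot(P[...,0]-x,P[...,1]-y)<r)&(P[...,2]>zlo)&(P[...,2]<zhi);q=P[m]
    c=q[:,:2].mean(0);w,V=np.linalg.eigh(np.cov((q[:,:2]-c).T));a=V[:,1]*np.sign(V[0,1])
    t=(q[:,:2]-c)@a;lo,hi=np.percentile(t,[2,98]);o=c+a*(lo+42.5)
    return o.round(1),np.degrees(np.arctan2(a[1],a[0])).round(1),round(hi-lo,1),np.percentile(q[:,2],[50,90]).round(1)
E
python3 - <<'E'
from h import *
for n in("top","side"):
    c=dict(np.load(n+"0.npz"));P=cloud(c);print(n)
    for nm,x,y in(("green",575,310),("walnut",535,-312),("red",519,-385)):
        print(nm,handle(P,x,y,85),)
    def blob(x,y,r,lo,hi):
        m=(np.hypot(P[...,0]-x,P[...,1]-y)<r)&(P[...,2]>lo)&(P[...,2]<hi);q=P[m]
        if len(q)<3: return None
        R=cv2.minAreaRect(q[:,:2].astype(np.float32));return len(q),np.round(R[0],1),np.round(R[1]),round(R[2],1),np.percentile(q[:,2],90).round(1)
    a=np.radians(-9.2);T=lambda x,y:(549.7+x*np.cos(a)-y*np.sin(a),6.6+x*np.sin(a)+y*np.cos(a))
    for nm,x,y,lo,hi in(("SL",65,144,80,105),("SR",65,-144,80,105),("knob",-92,-140,57,80),("edge",108,0,85,150)):
        print(nm,np.round(T(x,y),1),blob(*T(x,y),40 if nm!="edge" else 160,lo,hi))
    H=P[(np.hypot(P[...,0]-T(-60,0)[0],P[...,1]-T(-60,0)[1])<40)];
E
```

```text
top
green (array([548.9, 309.2]), np.float64(1.1), np.float64(131.4), array([26.5, 30. ]))
walnut (array([ 513. , -322.3]), np.float64(-52.0), np.float64(126.7), array([26.2, 29.7]))
red (array([ 497.8, -375.7]), np.float64(49.9), np.float64(126.7), array([26.8, 30. ]))
SL [636.9 138.4] (112, array([643.8, 135. ]), array([18., 61.]), 70.2, np.float64(94.5))
SR [ 590.8 -145.9] (105, array([ 592.4, -145.9]), array([12., 46.]), 76.4, np.float64(93.5))
knob [ 436.5 -116.9] (83, array([ 449.5, -119.6]), array([39., 12.]), 83.9, np.float64(68.4))
edge [656.3 -10.7] (682, array([623.4,  -5.9]), array([302.,  62.]), 80.9, np.float64(129.6))
side
green (array([545.8, 305.5]), np.float64(1.2), np.float64(130.7), array([25.2, 29.2]))
walnut (array([ 506.1, -324.6]), np.float64(-40.2), np.float64(133.4), array([26. , 29.1]))
red (array([ 492.5, -380.6]), np.float64(50.6), np.float64(130.6), array([26.4, 29.2]))
SL [636.9 138.4] (79, array([641.9, 134. ]), array([20., 60.]), 71.0, np.float64(92.9))
SR [ 590.8 -145.9] (117, array([ 598.5, -147.4]), array([65., 25.]), 5.7, np.float64(93.4))
knob [ 436.5 -116.9] (63, array([ 446.1, -123. ]), array([42., 12.]), 87.0, np.float64(67.2))
edge [656.3 -10.7] (607, array([621.3,  -7.6]), array([303.,  64.]), 81.4, np.float64(128.1))
```

```bash
cat >> h.py <<'E'
def tool(P,x,y,yaw):
    "origin, yaw from points near a guess: band of half width 22 about the axis"
    for _ in range(3):
        a=np.array([np.cos(np.radians(yaw)),np.sin(np.radians(yaw))]);n=np.array([-a[1],a[0]])
        D=P[...,:2]-[x,y];t=D@a;s=D@n
        m=(abs(s)<22)&(t>-70)&(t<115)&(P[...,2]>14)&(P[...,2]<40)
        q=P[m][:,:2];t=t[m];s=s[m]
        k=np.polyfit(t,s,1);yaw+=np.degrees(np.arctan(k[0]));lo,hi=np.percentile(t,[1.5,99])
        o=np.array([x,y])+a*(lo+hi-55)/2+n*np.polyval(k,0);x,y=o
    return o.round(1),round(yaw,1),round(hi-lo,1)
def wing(P,x,y,lo,hi,r=27):
    m=(np.hypot(P[...,0]-x,P[...,1]-y)<r)&(P[...,2]>lo)&(P[...,2]<hi);q=P[m][:,:2]
    w,V=np.linalg.eigh(np.cov(q.T));return q.mean(0).round(1),np.degrees(np.arctan2(V[1,1],V[0,1])).round(1),len(q)
E
python3 - <<'E'
from h import *
for n in("top","side"):
    c=dict(np.load(n+"0.npz"));P=cloud(c);print(n)
    for g in((548,309,1),(508,-310,-5),(491,-388,6.5)): print(tool(P,*g))
    for g in((641,135.5,86,100),(593,-146,86,100),(448,-121,60,75)): print("w",wing(P,*g))
    a=np.radians(-9.2);t=np.array([np.cos(a),np.sin(a)]);nn=np.array([-t[1],t[0]]);D=P[...,:2]-[549.7,6.6];X=D@t;Y=D@nn;Z=P[...,2]
    for nm,m in(("plate",(abs(X)<160)&(abs(Y)<200)&(Z>5)&(Z<13)),("bar",(abs(X+80)<40)&(abs(Y)<100)&(Z>28)&(Z<42)),("edge",(abs(Y)<100)&(Z>115)&(Z<140)),("wall",(abs(X-105)<30)&(abs(Y)<100)&(Z>40)&(Z<56))):
        print(nm,m.sum(),np.percentile(X[m],[2,50,98]).round(),np.percentile(Y[m],[1,50,99]).round(),np.degrees(np.arctan(np.polyfit(Y[m],X[m],1)[0])).round(1))
E
```

```text
top
(array([546. , 308.9]), np.float64(1.4), np.float64(134.5))
(array([ 507.5, -308.4]), np.float64(-5.5), np.float64(134.9))
(array([ 491.4, -386.5]), np.float64(6.6), np.float64(136.8))
w (array([637.2, 137.9]), np.float64(171.2), 94)
w (array([ 592.7, -146. ]), np.float64(167.2), 84)
w (array([ 449.5, -119.7]), np.float64(85.4), 81)
plate 9298 [-130.  -10.  111.] [-171.    6.  171.] -2.9
bar 448 [-86. -79. -72.] [-98.   0.  98.] -0.3
edge 280 [ 97. 101. 105.] [-96.   1.  98.] -0.3
wall 269 [101. 104. 107.] [-98.   2.  99.] -0.2
side
(array([541.5, 305.1]), np.float64(0.9), np.float64(132.8))
(array([ 504.3, -314.6]), np.float64(-3.7), np.float64(137.6))
(array([ 488.3, -392.5]), np.float64(7.6), np.float64(138.0))
w (array([636. , 135.5]), np.float64(170.1), 53)
w (array([ 589.1, -148.5]), np.float64(166.7), 86)
w (array([ 446. , -122.9]), np.float64(87.5), 59)
plate 4965 [-133.  -16.  112.] [-174.  -21.  167.] -4.6
bar 255 [-89. -83. -75.] [-96.  -7.  98.] -0.2
edge 197 [-482.   97.  103.] [-99. -22.  95.] 52.0
wall 190 [ 98. 102. 105.] [-99. -12.  98.] -0.3
```

```bash
cat >> h.py <<'E'
O=np.array([549.,5.5]);YAW=-9.0
def T(x,y):
    a=np.radians(YAW);return O+[x*np.cos(a)-y*np.sin(a),x*np.sin(a)+y*np.cos(a)]
def go(x,y,z,yaw=None):
    s=env.state();q=s["eef_rot"];M=R.from_quat([q[1],q[2],q[3],q[0]]).as_matrix()
    d=np.array([x,y,z])-s["eef_pos"];cur=np.degrees(np.arctan2(M[1,1],M[0,1]))
    t=0 if yaw is None else (cur-yaw+180)%360-180
    print("t",round(s["time_s"],2),"at",s["eef_pos"].round(1),"yaw",cur.round(1),"q6",s["q"][5].round(2),"-> row",(M.T@d/500).round(4).tolist(),round(t/180,4))
E
python3 -c "
from h import *
go(544,307,130,91)"
```

```text
t 0.1 at [145.8 607.  255.2] yaw 76.5 q6 -0.07 -> row [-0.9145, -0.3969, 0.251] -0.0806
```

```bash
python3 -m inch '[[[-0.09,-0.04,0.025],-0.01],[[-0.18,-0.08,0.05],-0.02],[[-0.27,-0.12,0.075],-0.03],[[-0.36,-0.16,0.1],-0.04],[[-0.45,-0.2,0.125],-0.05],[[-0.54,-0.235,0.15],-0.06],[[-0.63,-0.275,0.175],-0.07],[[-0.72,-0.315,0.2],-0.08],[[-0.81,-0.35,0.225],-0.08],[[-0.9145,-0.397,0.251],-0.08]]' 0.41 60; python3 -c "
from h import *
go(544,307,34,91)"
```

```text
time_s: 1.1
eef_pos: [534.4, 314.7, 132.8]
eef_rot: [-0.0, -0.008, 1.0, -0.0]
force: [0.9, 0.7, 0.2]
width: 0.703
gripper_force: 0.0
t 1.1 at [534.4 314.7 132.8] yaw 90.9 q6 -1.12 -> row [-0.0192, -0.0157, 0.1977] -0.0006
```

```bash
python3 -m inch '[[[0,0,0.04],0],[[0,0,0.08],0],[[0,0,0.12],0],[[0,0,0.15],0],[[0,0,0.17],0],[[0,0,0.18],0],[[0,0,0.19],0],[[0,0,0.192],0],[[0,0,0.192],0],[[0,0,0.192],0]]'; python3 - <<'E'
from h import *
go(544,307,34,91)
c=eyes.capture("side");cv2.imwrite("pics/g1.png",cv2.resize(c["img"][100:220,220:380,::-1],None,fx=4,fy=4))
E
```

```text
time_s: 2.1
eef_pos: [533.9, 316.6, 38.7]
eef_rot: [0.001, -0.008, 1.0, 0.0]
force: [-0.3, -0.1, -0.3]
width: 0.709
gripper_force: 0.0
t 2.1 at [533.9 316.6  38.7] yaw 90.9 q6 -1.12 -> row [-0.0199, -0.0195, 0.0094] -0.0006
```

View pics/g1.png

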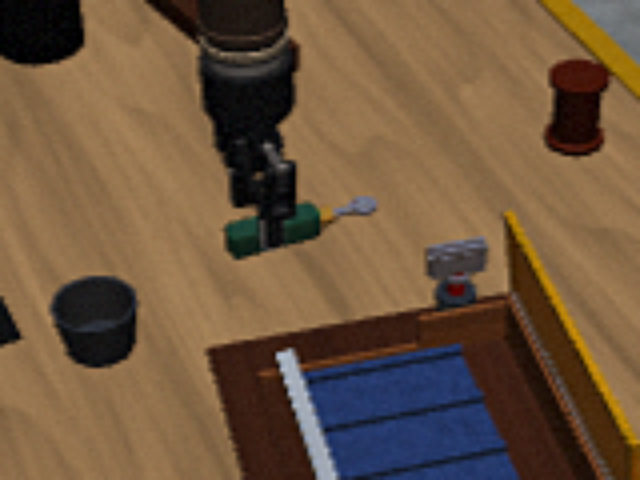

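The fingers straddle the green handle. I'll correct the 10 mm offset and close.

```bash
python3 -m inch '[[[-0.01,-0.01,0.005],0],[[-0.02,-0.0195,0.0094],0],[[-0.02,-0.0195,0.0094],0],[[-0.02,-0.0195,0.0094],0],[[-0.02,-0.0195,0.0094],0],[[-0.02,-0.0195,0.0094],0],[[-0.02,-0.0195,0.0094],0],[[-0.02,-0.0195,0.0094],0],[[-0.02,-0.0195,0.0094],0],[[-0.02,-0.0195,0.0094],0]]' && python3 -m inch '[[[0,0,0],0],[[0,0,0],0],[[0,0,0],0],[[0,0,0],0],[[0,0,0],0],[[0,0,0],0],[[0,0,0],0],[[0,0,0],0],[[0,0,0],0],[[0,0,0],0]]' -1 70; python3 -c "
from h import *
go(544,307,120,91)"
```

```text
time_s: 3.15
eef_pos: [543.5, 306.7, 33.2]
eef_rot: [-0.0, -0.008, 1.0, -0.0]
force: [0.5, -0.4, -0.4]
width: 0.704
gripper_force: 0.0
time_s: 4.15
eef_pos: [544.0, 306.9, 33.7]
eef_rot: [0.0, -0.008, 1.0, 0.0]
force: [-0.1, 1.1, 5.4]
width: 0.262
gripper_force: 70.9
t 4.15 at [544.  306.9  33.7] yaw 90.9 q6 -1.14 -> row [-0.0003, 0.0002, -0.1726] -0.0006
```

```bash
python3 -m inch '[[[0,0,-0.03],0],[[0,0,-0.06],0],[[0,0,-0.09],0],[[0,0,-0.12],0],[[0,0,-0.15],0],[[0,0,-0.18],0],[[0,0,-0.21],0],[[0,0,-0.24],0],[[0,0,-0.26],0],[[0,0,-0.26],0]]'; python3 -c "
from h import *
print(T(-12,28),T(-12,-28),T(-12,-84))
go(*T(-12,28),163,81)"
```

```text
time_s: 5.15
eef_pos: [544.8, 307.3, 165.6]
eef_rot: [0.002, -0.008, 1.0, 0.001]
force: [0.0, -0.0, -0.8]
width: 0.269
gripper_force: 45.1
[541.52790493  35.03248712] [532.76757489 -20.27805996] [524.00724485 -75.58860703]
t 5.15 at [544.8 307.3 165.6] yaw 90.9 q6 -1.14 -> row [0.015, -0.5443, 0.0043] 0.0549
```

```bash
python3 -m inch '[[[0,-0.05,0],0.01],[[0,-0.12,0],0.02],[[0.01,-0.19,0],0.03],[[0.01,-0.26,0],0.04],[[0.015,-0.33,0],0.055],[[0.015,-0.4,0],0.055],[[0.015,-0.46,0],0.055],[[0.015,-0.51,0.0043],0.055],[[0.015,-0.5443,0.0043],0.055],[[0.015,-0.5443,0.0043],0.055]]' -1 70; python3 - <<'E'
from h import *
s=env.state();print(s["width"],s["gripper_force"])
go(*T(-12,28),44,81)
c=eyes.capture("side");cv2.imwrite("pics/g2.png",cv2.resize(c["img"][120:280,250:410,::-1],None,fx=3,fy=3))
E
```

```text
time_s: 6.15
eef_pos: [539.6, 32.4, 160.3]
eef_rot: [-0.001, 0.08, 0.997, -0.0]
force: [0.9, 0.3, -0.3]
width: 0.264
gripper_force: 74.1
0.26426831963815167 74.0601110458374
t 6.15 at [539.6  32.4 160.3] yaw 80.8 q6 -1.43 -> row [-0.0033, 0.006, 0.2325] -0.001
```

View pics/g2.png

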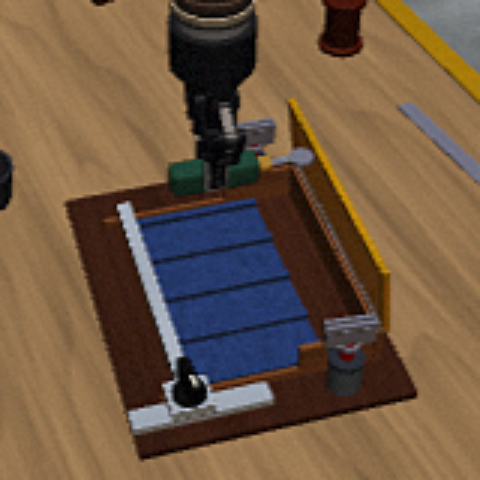

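The green tool is held level above the tray. Lowering it into its lane.

```bash
python3 -m inch '[[[0,0.006,0.03],0],[[-0.003,0.006,0.06],0],[[-0.003,0.006,0.09],0],[[-0.003,0.006,0.12],0],[[-0.003,0.006,0.15],0],[[-0.003,0.006,0.18],0],[[-0.003,0.006,0.21],0],[[-0.003,0.006,0.225],0],[[-0.003,0.006,0.232],0],[[-0.003,0.006,0.232],0]]' && python3 -m inch '[[[0,0,0],0],[[0,0,0],0],[[0,0,0],0],[[0,0,0],0],[[0,0,0],0],[[0,0,0],0],[[0,0,0],0],[[0,0,0],0],[[0,0,0],0],[[0,0,0],0]]' 0.1 && python3 -m inch '[[[0,0,-0.03],0],[[0,0,-0.09],0],[[0,0,-0.15],0],[[0,0,-0.22],0],[[0,0,-0.26],0],[[0,0,-0.26],0],[[0,0,-0.26],0],[[0,0,-0.26],0],[[0,0,-0.26],0],[[0,0,-0.26],0]]' 0.2; python3 - <<'E'
from h import *
for n in("top","side"):
    c=eyes.capture(n);P=cloud(c)
    for g in((506,-311.5,-4.6),(490,-389.5,7)): print(tool(P,*g))
go(506,-311.5,175,85)
E
```

```text
time_s: 7.2
eef_pos: [542.0, 37.1, 44.7]
eef_rot: [-0.0, 0.079, 0.997, -0.0]
force: [0.3, -0.7, -0.5]
width: 0.264
gripper_force: 74.1
time_s: 8.2
eef_pos: [542.1, 37.1, 45.0]
eef_rot: [-0.0, 0.079, 0.997, -0.0]
force: [0.1, -0.1, 0.0]
width: 0.548
gripper_force: 0.0
time_s: 9.2
eef_pos: [541.2, 37.1, 173.6]
eef_rot: [-0.001, 0.079, 0.997, -0.0]
force: [-1.3, 0.3, -0.8]
width: 0.596
gripper_force: 0.0
(array([ 507.7, -308.5]), np.float64(-5.4), np.float64(135.7))
(array([ 491.7, -386.3]), np.float64(6.8), np.float64(136.7))
(array([ 503.9, -314.8]), np.float64(-3.5), np.float64(137.1))
(array([ 488.4, -392.4]), np.float64(7.6), np.float64(138.5))
t 9.3 at [541.7  37.1 174.1] yaw 81.0 q6 -1.43 -> row [-0.0388, -0.6999, -0.0016] -0.0223
```

```bash
python3 -m inch '[[[0,-0.08,0],0],[[-0.01,-0.17,0],0],[[-0.02,-0.26,0],-0.01],[[-0.03,-0.35,0],-0.02],[[-0.039,-0.44,0],-0.022],[[-0.039,-0.53,0],-0.022],[[-0.039,-0.62,0],-0.022],[[-0.039,-0.7,0],-0.022],[[-0.039,-0.7,0],-0.022],[[-0.039,-0.7,0],-0.022]]' 0.41; python3 -c "
from h import *
go(506,-311.5,34,85)"
```

```text
time_s: 10.3
eef_pos: [506.1, -312.2, 174.5]
eef_rot: [-0.0, 0.045, 0.999, 0.001]
force: [-0.3, 0.7, -0.2]
width: 0.705
gripper_force: 0.0
t 10.3 at [ 506.1 -312.2  174.5] yaw 84.8 q6 -2.11 -> row [0.0001, 0.001, 0.2811] -0.001
```

```bash
python3 -m inch '[[[0,0,0.06],0],[[0,0,0.12],0],[[0,0,0.17],0],[[0,0,0.21],0],[[0,0,0.24],0],[[0,0,0.26],0],[[0,0.001,0.275],0],[[0,0.001,0.281],0],[[0,0.001,0.281],0],[[0,0.001,0.281],0]]' && python3 -m inch '[[[0,0,0],0],[[0,0,0],0],[[0,0,0],0],[[0,0,0],0],[[0,0,0],0],[[0,0,0],0],[[0,0,0],0],[[0,0,0],0],[[0,0,0],0],[[0,0,0],0]]' -1 70 && python3 -m inch '[[[0,0,-0.03],0],[[0,0,-0.06],0],[[0,0,-0.09],0],[[0,0,-0.12],0],[[0,0,-0.15],0],[[0,0,-0.18],0],[[0,0,-0.21],0],[[0,0,-0.24],0],[[0,0,-0.26],0],[[0,0,-0.26],0]]'; python3 -c "
from h import *
go(*T(-12,-28),163,81)"
```

```text
time_s: 11.3
eef_pos: [507.3, -311.5, 35.4]
eef_rot: [0.001, 0.044, 0.999, -0.0]
force: [-0.3, -0.0, 0.0]
width: 0.708
gripper_force: 0.0
time_s: 12.3
eef_pos: [507.2, -311.6, 35.4]
eef_rot: [0.001, 0.044, 0.999, -0.0]
force: [-0.1, 0.6, 5.9]
width: 0.259
gripper_force: 71.8
time_s: 13.3
eef_pos: [507.9, -311.9, 166.9]
eef_rot: [0.002, 0.044, 0.999, -0.001]
force: [-0.8, 0.2, -1.2]
width: 0.258
gripper_force: 71.0
t 13.3 at [ 507.9 -311.9  166.9] yaw 84.9 q6 -2.11 -> row [0.0018, 0.5855, 0.0065] 0.0219
```

```bash
python3 -m inch '[[[0,0.06,0],0],[[0,0.13,0],0.01],[[0,0.2,0],0.02],[[0,0.28,0],0.022],[[0,0.36,0],0.022],[[0,0.44,0],0.022],[[0,0.51,0],0.022],[[0.002,0.56,0.005],0.022],[[0.002,0.5855,0.005],0.022],[[0.002,0.5855,0.005],0.022]]'; python3 -c "
from h import *
s=env.state();print(s['width'],s['gripper_force'])
go(*T(-12,-28),44,81)"
```

```text
time_s: 14.3
eef_pos: [531.0, -18.2, 161.5]
eef_rot: [-0.001, 0.077, 0.997, 0.0]
force: [0.3, 0.2, -1.9]
width: 0.262
gripper_force: 71.0
0.2617036823099132 70.96503853797913
t 14.3 at [531.  -18.2 161.5] yaw 81.1 q6 -1.53 -> row [-0.0045, -0.0036, 0.2349] 0.0007
```

```bash
python3 -m inch '[[[0,-0.003,0.03],0],[[-0.003,-0.0035,0.06],0],[[-0.0045,-0.0035,0.09],0],[[-0.0045,-0.0035,0.12],0],[[-0.0045,-0.0035,0.15],0],[[-0.0045,-0.0035,0.18],0],[[-0.0045,-0.0035,0.21],0],[[-0.0045,-0.0035,0.225],0],[[-0.0045,-0.0035,0.233],0],[[-0.0045,-0.0035,0.233],0]]' && python3 -m inch '[[[0,0,0],0],[[0,0,0],0],[[0,0,0],0],[[0,0,0],0],[[0,0,0],0],[[0,0,0],0],[[0,0,0],0],[[0,0,0],0],[[0,0,0],0],[[0,0,0],0]]' 0.05 && python3 -m inch '[[[0,0,-0.03],0],[[0,0,-0.09],0],[[0,0,-0.15],0],[[0,0,-0.22],0],[[0,0,-0.26],0],[[0,0,-0.26],0],[[0,0,-0.26],0],[[0,0,-0.26],0],[[0,0,-0.26],0],[[0,0,-0.26],0]]' 0.2; python3 - <<'E'
from h import *
for n in("top","side"):
    c=eyes.capture(n);P=cloud(c)
    print(tool(P,490,-389.5,7))
go(490,-389.5,175,97)
E
```

```text
time_s: 15.3
eef_pos: [533.1, -21.4, 45.0]
eef_rot: [-0.0, 0.078, 0.997, 0.0]
force: [-0.3, 0.2, -2.2]
width: 0.264
gripper_force: 71.0
time_s: 16.3
eef_pos: [533.3, -21.5, 45.5]
eef_rot: [-0.0, 0.079, 0.997, -0.0]
force: [0.7, -0.8, -0.1]
width: 0.53
gripper_force: 0.0
time_s: 17.3
eef_pos: [532.4, -21.4, 174.1]
eef_rot: [-0.001, 0.079, 0.997, 0.0]
force: [-0.2, 0.5, -0.8]
width: 0.601
gripper_force: 0.0
(array([ 491.7, -386.5]), np.float64(6.6), np.float64(136.7))
(array([ 488.3, -392.5]), np.float64(7.7), np.float64(138.3))
t 17.4 at [532.9 -21.4 174.6] yaw 81.0 q6 -1.54 -> row [-0.0306, -0.7405, -0.0007] -0.089
```

```bash
python3 -m inch '[[[0,-0.08,0],0],[[-0.01,-0.17,0],-0.02],[[-0.02,-0.26,0],-0.04],[[-0.03,-0.35,0],-0.06],[[-0.03,-0.44,0],-0.08],[[-0.03,-0.53,0],-0.089],[[-0.03,-0.62,0],-0.089],[[-0.03,-0.7,0],-0.089],[[-0.03,-0.7405,0],-0.089],[[-0.03,-0.7405,0],-0.089]]' 0.41; python3 -c "
from h import *
go(490,-389.5,35,97)"
```

```text
time_s: 18.4
eef_pos: [489.6, -392.1, 175.3]
eef_rot: [0.0, -0.059, 0.998, -0.0]
force: [-0.2, -0.5, -0.4]
width: 0.705
gripper_force: 0.0
t 18.4 at [ 489.6 -392.1  175.3] yaw 96.8 q6 -2.43 -> row [-0.0014, 0.0052, 0.2806] -0.0011
```

```bash
python3 -m inch '[[[0,0.004,0.06],0],[[0,0.004,0.12],0],[[0,0.004,0.17],0],[[0,0.004,0.21],0],[[0,0.004,0.24],0],[[0,0.004,0.26],0],[[0,0.004,0.275],0],[[0,0.004,0.281],0],[[0,0.004,0.281],0],[[0,0.004,0.281],0]]' && python3 -m inch '[[[0,0,0],0],[[0,0,0],0],[[0,0,0],0],[[0,0,0],0],[[0,0,0],0],[[0,0,0],0],[[0,0,0],0],[[0,0,0],0],[[0,0,0],0],[[0,0,0],0]]' -1 70 && python3 -m inch '[[[0,0,-0.03],0],[[0,0,-0.06],0],[[0,0,-0.09],0],[[0,0,-0.12],0],[[0,0,-0.15],0],[[0,0,-0.18],0],[[0,0,-0.21],0],[[0,0,-0.24],0],[[0,0,-0.26],0],[[0,0,-0.26],0]]'; python3 -c "
from h import *
go(*T(-12,-84),163,81)"
```

```text
time_s: 19.4
eef_pos: [490.5, -388.0, 36.0]
eef_rot: [0.001, -0.061, 0.998, -0.001]
force: [-0.1, -0.4, -0.5]
width: 0.706
gripper_force: 0.0
time_s: 20.4
eef_pos: [490.6, -388.2, 36.1]
eef_rot: [0.001, -0.061, 0.998, -0.001]
force: [0.3, -0.3, 6.0]
width: 0.26
gripper_force: 72.0
time_s: 21.4
eef_pos: [491.1, -388.5, 167.5]
eef_rot: [0.001, -0.061, 0.998, -0.001]
force: [0.4, -0.3, -1.5]
width: 0.262
gripper_force: 71.2
t 21.4 at [ 491.1 -388.5  167.5] yaw 97.0 q6 -2.43 -> row [-0.1417, 0.6131, 0.0074] 0.0889
```

```bash
python3 -m inch '[[[-0.01,0.06,0],0.01],[[-0.03,0.13,0],0.02],[[-0.045,0.2,0],0.04],[[-0.065,0.28,0],0.06],[[-0.085,0.36,0],0.08],[[-0.1,0.44,0],0.089],[[-0.12,0.52,0],0.089],[[-0.135,0.58,0.005],0.089],[[-0.1417,0.6131,0.005],0.089],[[-0.1417,0.6131,0.005],0.089]]'; python3 -c "
from h import *
s=env.state();print(s['width'],s['gripper_force'])
go(*T(-12,-84),45,81)"
```

```text
time_s: 22.4
eef_pos: [522.1, -72.2, 161.7]
eef_rot: [-0.001, 0.077, 0.997, 0.0]
force: [0.1, -0.3, -1.5]
width: 0.259
gripper_force: 71.2
0.25928619319125534 71.17875337600708
t 22.4 at [522.1 -72.2 161.7] yaw 81.2 q6 -1.64 -> row [-0.0053, -0.0064, 0.2333] 0.001
```

```bash
python3 -m inch '[[[0,-0.003,0.03],0],[[-0.003,-0.006,0.06],0],[[-0.005,-0.006,0.09],0],[[-0.005,-0.006,0.12],0],[[-0.005,-0.006,0.15],0],[[-0.005,-0.006,0.18],0],[[-0.005,-0.006,0.21],0],[[-0.005,-0.006,0.225],0],[[-0.005,-0.006,0.232],0],[[-0.005,-0.006,0.232],0]]' && python3 -m inch '[[[0,0,0],0],[[0,0,0],0],[[0,0,0],0],[[0,0,0],0],[[0,0,0],0],[[0,0,0],0],[[0,0,0],0],[[0,0,0],0],[[0,0,0],0],[[0,0,0],0]]' 0.05 && python3 -m inch '[[[0,0,-0.03],0],[[0,0,-0.09],0],[[0,0,-0.15],0],[[0,0,-0.22],0],[[0,0,-0.3],0],[[0,0,-0.34],0],[[0,0.05,-0.34],0],[[0,0.13,-0.34],0],[[0,0.22,-0.34],0],[[0,0.3,-0.34],0]]' 0.2; python3 - <<'E'
from h import *
ims=[]
for n in("top","side"):
    c=eyes.capture(n);P=cloud(c);i=c["img"][130:270,245:405,::-1] if n=="top" else c["img"][140:280,260:420,::-1];ims.append(cv2.resize(i,(400,350)))
    print(wing(P,447.5,-121.5,60,75))
cv2.imwrite("pics/t1.png",np.hstack(ims))
E
```

```text
time_s: 23.4
eef_pos: [524.7, -77.9, 46.1]
eef_rot: [-0.0, 0.079, 0.997, 0.0]
force: [-0.2, 0.3, -0.6]
width: 0.262
gripper_force: 71.2
time_s: 24.4
eef_pos: [524.8, -77.9, 46.5]
eef_rot: [-0.0, 0.079, 0.997, 0.0]
force: [-0.4, 0.2, -0.0]
width: 0.522
gripper_force: 0.0
time_s: 25.4
eef_pos: [548.6, 71.8, 218.1]
eef_rot: [0.001, 0.079, 0.997, 0.0]
force: [0.2, -0.3, -0.0]
width: 0.602
gripper_force: 0.0
(array([ 449.5, -119.5]), np.float64(85.3), 83)
(array([ 446. , -122.9]), np.float64(87.3), 59)
```

View pics/t1.png

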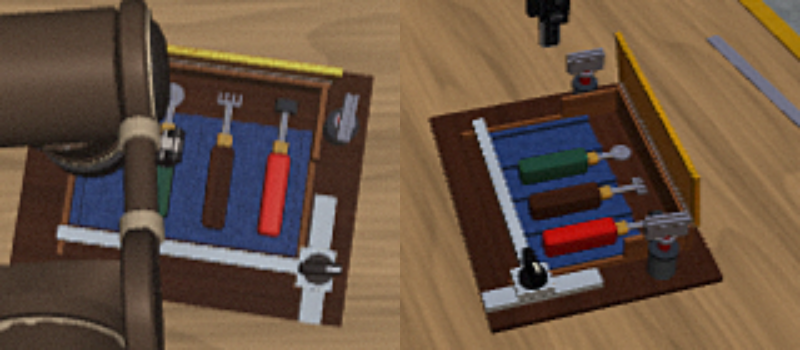

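The tools lie in three separate lanes with steel ends towards the guard. The knob bar is across, at about (448,-121).

```bash
python3 -c "
from h import *
go(447.8,-121,150,-8)"
```

```text
t 25.5 at [548.9  74.4 218.1] yaw 81.3 q6 -1.36 -> row [0.1408, -0.4174, 0.1349] 0.4959
```

```bash
python3 -m inch '[[[0,-0.04,0],0.045],[[0.01,-0.1,0.0],0.095],[[0.03,-0.16,0],0.14],[[0.05,-0.22,0.02],0.19],[[0.08,-0.28,0.04],0.235],[[0.1,-0.34,0.06],0.285],[[0.12,-0.39,0.09],0.33],[[0.1408,-0.4174,0.11],0.38],[[0.1408,-0.4174,0.13],0.42],[[0.1408,-0.4174,0.135],0.465]]' 0.3 && python3 -m inch '[[[0,0,0],0.03],[[0,0,0],0.03],[[0,0,0],0.03],[[0,0,0],0.03],[[0,0,0],0.03],[[0,0,0],0.03],[[0,0,0],0.03],[[0,0,0],0.03],[[0,0,0],0.03],[[0,0,0],0.03]]'; python3 -c "
from h import *
go(447.8,-121,66,-8)"
```

```text
time_s: 26.5
eef_pos: [444.5, -125.9, 148.7]
eef_rot: [-0.001, 0.726, 0.687, -0.001]
force: [-0.4, -0.4, 1.0]
width: 0.65
gripper_force: 0.0
time_s: 27.5
eef_pos: [446.2, -124.9, 149.1]
eef_rot: [-0.0, 0.755, 0.655, -0.0]
force: [0.2, 0.6, -0.3]
width: 0.646
gripper_force: 0.0
t 27.5 at [ 446.2 -124.9  149.1] yaw -8.1 q6 -0.23 -> row [0.0081, 0.0021, 0.1661] -0.0006
```

```bash
python3 -m inch '[[[0.008,0.002,0.03],0],[[0.008,0.002,0.06],0],[[0.008,0.002,0.09],0],[[0.008,0.002,0.12],0],[[0.008,0.002,0.14],0],[[0.008,0.002,0.15],0],[[0.008,0.002,0.16],0],[[0.008,0.002,0.165],0],[[0.008,0.002,0.165],0],[[0.008,0.002,0.165],0]]' && python3 -m inch '[[[0,0,0],0],[[0,0,0],0],[[0,0,0],0],[[0,0,0],0],[[0,0,0],0],[[0,0,0],0],[[0,0,0],0],[[0,0,0],0],[[0,0,0],0],[[0,0,0],0]]' -1 40; python3 -c "
from h import *
s=env.state();print(s['force'].round(1),s['wrist_torque'].round(2))
go(447.8,-121,66,81)"
```

```text
time_s: 28.5
eef_pos: [448.1, -121.2, 67.0]
eef_rot: [0.0, 0.755, 0.655, 0.0]
force: [1.1, 0.1, 0.2]
width: 0.651
gripper_force: 0.0
time_s: 29.5
eef_pos: [448.0, -121.0, 66.9]
eef_rot: [0.0, 0.755, 0.655, 0.0]
force: [0.2, 1.8, 5.5]
width: 0.133
gripper_force: 40.0
[0.2 1.8 5.5] [0.47 0.07 0.17]
t 29.5 at [ 448.  -121.    66.9] yaw -8.1 q6 -0.22 -> row [-0.0, -0.0004, 0.0018] -0.4951
```

```bash
python3 -m inch '[[[0,0,0],-0.046],[[0,0,0],-0.092],[[0,0,0],-0.138],[[0,0,0],-0.184],[[0,0,0],-0.23],[[0,0,0],-0.276],[[0,0,0],-0.322],[[0,0,0],-0.368],[[0,0,0],-0.414],[[0,0,0],-0.46]]' - 60 && python3 -m inch '[[[0,0,0],-0.02],[[0,0,0],-0.025],[[0,0,0],-0.025],[[0,0,0],-0.025],[[0,0,0],-0.025],[[0,0,0],-0.025],[[0,0,0],-0.025],[[0,0,0],-0.025],[[0,0,0],-0.025],[[0,0,0],-0.025]]'; python3 -c "
from h import *
s=env.state();print(s['force'].round(1),s['wrist_torque'].round(2))
c=np.array([s['eef_pos'][0],s['eef_pos'][1]])
d=T(30,0)-T(0,0)
go(c[0]+d[0],c[1]+d[1],s['eef_pos'][2])"
```

```text
time_s: 30.5
eef_pos: [448.7, -120.5, 66.8]
eef_rot: [0.001, 0.132, 0.991, 0.001]
force: [1.5, 5.6, 2.6]
width: 0.127
gripper_force: 60.9
time_s: 31.5
eef_pos: [448.7, -120.3, 66.8]
eef_rot: [0.001, 0.095, 0.995, 0.001]
force: [2.4, 4.8, 2.2]
width: 0.126
gripper_force: 61.0
[2.4 4.8 2.2] [ 0.88 -0.32 -0.02]
t 31.5 at [ 448.7 -120.3   66.8] yaw 79.1 q6 -1.74 -> row [-0.06, 0.002, 0.0001] 0.0
```

```bash
python3 -m inch '[[[-0.005,0,0],0],[[-0.01,0,0],0],[[-0.015,0,0],0],[[-0.02,0.001,0],0],[[-0.025,0.001,0],0],[[-0.03,0.001,0],0],[[-0.035,0.001,0],0],[[-0.042,0.001,0],0],[[-0.048,0.0015,0],0],[[-0.048,0.0015,0],0]]' ; python3 -m inch '[[[-0.001,0,0],0],[[-0.002,0,0],0],[[-0.003,0,0],0],[[-0.004,0,0],0],[[-0.005,0,0],0],[[-0.006,0,0],0],[[-0.007,0,0],0],[[-0.008,0,0],0],[[-0.008,0,0],0],[[-0.008,0,0],0]]'
```

```text
time_s: 32.5
eef_pos: [470.4, -123.8, 66.7]
eef_rot: [-0.002, 0.095, 0.995, 0.001]
force: [-1.6, 4.5, 8.8]
width: 0.126
gripper_force: 61.7
time_s: 33.5
eef_pos: [472.9, -124.2, 66.7]
eef_rot: [-0.003, 0.095, 0.995, 0.001]
force: [-6.5, 5.3, 11.3]
width: 0.125
gripper_force: 62.2
```

```bash
for i in 1; do python3 -m inch '[[[-0.002,0,0],0],[[-0.004,0,0],0],[[-0.006,0,0],0],[[-0.008,0,0],0],[[-0.01,0,0],0],[[-0.01,0,0],0],[[-0.01,0,0],0],[[-0.01,0,0],0],[[-0.01,0,0],0],[[-0.01,0,0],0]]'; done; python3 - <<'E'
from h import *
ims=[]
for n in("top","side"):
    c=eyes.capture(n);i=c["img"][130:270,245:405,::-1] if n=="top" else c["img"][150:270,280:400,::-1];ims.append(cv2.resize(i,(400,500)))
cv2.imwrite("pics/t2.png",np.hstack(ims))
E
```

```text
time_s: 34.5
eef_pos: [478.6, -125.1, 66.7]
eef_rot: [-0.002, 0.095, 0.995, 0.001]
force: [-3.3, 5.7, 9.6]
width: 0.125
gripper_force: 62.0
```

View pics/t2.png

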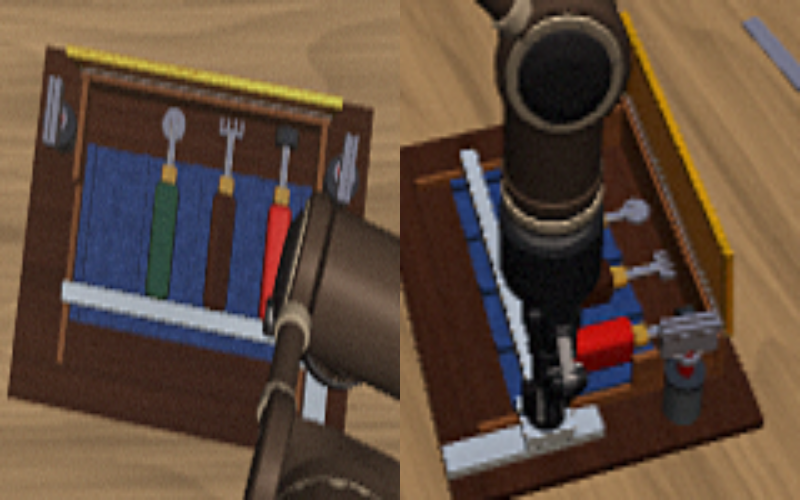

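The bar is touching the handles, and there is still a small gap to the far wall. I'll keep sliding in small steps.

```bash
python3 -m inch '[[[-0.002,0,0],0],[[-0.004,0,0],0],[[-0.006,0,0],0],[[-0.008,0,0],0],[[-0.008,0,0],0],[[-0.008,0,0],0],[[-0.008,0,0],0],[[-0.008,0,0],0],[[-0.008,0,0],0],[[-0.008,0,0],0]]';python3 -m inch '[[[-0.002,0,0],0],[[-0.004,0,0],0],[[-0.006,0,0],0],[[-0.006,0,0],0],[[-0.006,0,0],0],[[-0.006,0,0],0],[[-0.006,0,0],0],[[-0.006,0,0],0],[[-0.006,0,0],0],[[-0.006,0,0],0]]'; python3 -c "
from h import *
c=eyes.capture('top');P=cloud(c)
for x,y in((28,0),(-28,0)):
    p=T(-5,x);print(tool(P,*p,-9))
a=np.radians(YAW);t=np.array([np.cos(a),np.sin(a)]);n=np.array([-t[1],t[0]]);D=P[...,:2]-O;X=D@t;Y=D@n;Z=P[...,2]
m=(abs(X+55)<30)&(Y>50)&(Y<105)&(Z>28)&(Z<42);print('bar',m.sum(),np.percentile(X[m],[2,50,98]))"
```

```text
time_s: 35.6
eef_pos: [482.6, -125.7, 66.7]
eef_rot: [-0.002, 0.095, 0.995, 0.001]
force: [-3.6, 6.4, 10.4]
width: 0.128
gripper_force: 62.0
time_s: 36.6
eef_pos: [483.1, -125.8, 66.6]
eef_rot: [-0.005, 0.095, 0.995, 0.002]
force: [-9.1, 6.7, 16.3]
width: 0.13
gripper_force: 63.0
(array([551.6,  35.3]), np.float64(-8.5), np.float64(154.0))
(array([542.5, -22.4]), np.float64(-8.8), np.float64(154.4))
bar 123 [-51.80924114 -45.14023535 -38.41581429]
```

```bash
python3 -m inch '[[[-0.002,0,0],0],[[-0.004,0,0],0],[[-0.004,0,0],0],[[-0.004,0,0],0],[[-0.004,0,0],0],[[-0.004,0,0],0],[[-0.004,0,0],0],[[-0.004,0,0],0],[[-0.004,0,0],0],[[-0.004,0,0],0]]'; python3 -c "
from h import *
s=env.state();print(s['force'].round(1),s['wrist_torque'].round(2))
go(*s['eef_pos'],-9)"
```

```text
time_s: 37.65
eef_pos: [483.2, -125.8, 66.6]
eef_rot: [-0.007, 0.095, 0.995, 0.002]
force: [-12.8, 6.6, 20.6]
width: 0.128
gripper_force: 63.6
[-12.8   6.6  20.6] [ 1.01  1.96 -0.08]
t 37.65 at [ 483.2 -125.8   66.6] yaw 79.1 q6 -1.72 -> row [0.0, 0.0, 0.0] 0.4897
```

```bash
python3 -m inch '[[[0,0,0],0.046],[[0,0,0],0.092],[[0,0,0],0.138],[[0,0,0],0.184],[[0,0,0],0.23],[[0,0,0],0.276],[[0,0,0],0.322],[[0,0,0],0.368],[[0,0,0],0.414],[[0,0,0],0.46]]' - 70 && python3 -m inch '[[[0,0,0],0.02],[[0,0,0],0.03],[[0,0,0],0.035],[[0,0,0],0.035],[[0,0,0],0.035],[[0,0,0],0.035],[[0,0,0],0.035],[[0,0,0],0.035],[[0,0,0],0.035],[[0,0,0],0.035]]'; python3 -c "
from h import *
s=env.state();print(s['force'].round(1),s['wrist_torque'].round(2))
go(*s['eef_pos'],-9)"
```

```text
time_s: 38.65
eef_pos: [482.1, -126.7, 66.7]
eef_rot: [-0.007, 0.73, 0.683, -0.005]
force: [-17.6, 3.1, 24.9]
width: 0.128
gripper_force: 70.2
time_s: 39.65
eef_pos: [482.0, -126.7, 66.8]
eef_rot: [-0.007, 0.764, 0.645, -0.006]
force: [-16.6, 4.4, 24.6]
width: 0.127
gripper_force: 71.6
[-16.6   4.4  24.6] [0.56 2.53 0.72]
t 39.65 at [ 482.  -126.7   66.8] yaw -9.7 q6 -0.17 -> row [0.0, 0.0, 0.0] -0.0036
```

```bash
python3 -m inch '[[[0,0,0],0],[[0,0,0],0],[[0,0,0],0],[[0,0,0],0],[[0,0,0],0],[[0,0,0],0],[[0,0,0],0],[[0,0,0],0],[[0,0,0],0],[[0,0,0],0]]' 0 && python3 -m inch '[[[0,0,-0.05],0],[[0,0,-0.12],0],[[0,0,-0.2],0],[[0,0,-0.28],0],[[0,0,-0.34],0],[[0,0,-0.34],0],[[0,0,-0.34],0],[[0,0,-0.34],0],[[0,0,-0.34],0],[[0,0,-0.34],0]]' ; python3 - <<'E'
from h import *
for n in("top","side"):
    P=cloud(eyes.capture(n));print(n,"knob",wing(P,483,-126,60,75),"pred end",T(-92+45,-140))
    D=P[...,:2]-O;a=np.radians(YAW);t=np.array([np.cos(a),np.sin(a)]);nn=np.array([-t[1],t[0]]);X=D@t;Y=D@nn;Z=P[...,2]
    for lo,hi in((60,75),(75,90),(90,105),(105,118),(118,130)):
        m=(X>70)&(X<160)&(abs(Y)<110)&(Z>lo)&(Z<hi)
        if m.sum()>5: print(lo,m.sum(),np.percentile(X[m],[5,50,95]).round(1))
p=T(160,0)
go(*p,236,81)
E
```

```text
time_s: 40.65
eef_pos: [489.1, -128.2, 66.6]
eef_rot: [0.0, 0.766, 0.643, 0.0]
force: [0.0, 0.2, -0.2]
width: 0.5
gripper_force: 0.0
time_s: 41.65
eef_pos: [488.2, -127.9, 234.9]
eef_rot: [-0.001, 0.766, 0.643, -0.001]
force: [-0.5, 0.0, -0.1]
width: 0.5
gripper_force: 0.0
top knob (array([ 479.8, -124.8]), np.float64(-145.7), 8) pred end [ 480.67782289 -125.42394783]
60 50 [105.1 106.3 107.2]
75 57 [103.7 104.5 105.2]
90 64 [102.  102.8 103.5]
105 30 [100.9 101.5 102.1]
118 269 [ 98.6 101.6 105.2]
side knob (array([ 479.2, -127.1]), np.float64(82.2), 57) pred end [ 480.67782289 -125.42394783]
60 71 [102.7 103.5 104.8]
75 68 [101.  101.9 103.1]
90 67 [ 99.  100.1 101.4]
105 56 [97.9 98.8 99.8]
118 128 [ 95.7  98.2 102.7]
t 41.75 at [ 488.6 -128.1  235.5] yaw -9.9 q6 -0.17 -> row [0.289, 0.393, -0.0016] -0.505
```

```bash
python3 -m inch '[[[0.03,0.04,0],-0.04],[[0.06,0.08,0],-0.09],[[0.09,0.12,0],-0.135],[[0.12,0.16,0],-0.18],[[0.15,0.2,0],-0.225],[[0.18,0.25,0],-0.27],[[0.21,0.29,0],-0.315],[[0.24,0.33,0],-0.36],[[0.27,0.37,0],-0.41],[[0.289,0.393,0],-0.455]]' -1 40 && python3 -m inch '[[[0,0,0.04],-0.045],[[0,0,0.08],-0.05],[[0,0,0.12],-0.05],[[0,0,0.16],-0.05],[[0,0,0.2],-0.05],[[0,0,0.22],-0.05],[[0,0,0.235],-0.05],[[0,0,0.235],-0.05],[[0,0,0.235],-0.05],[[0,0,0.235],-0.05]]'; python3 -c "
from h import *
go(*T(110,0),115,81)"
```

```text
time_s: 42.75
eef_pos: [708.9, -18.7, 235.7]
eef_rot: [-0.0, 0.153, 0.988, 0.0]
force: [0.1, 0.6, -0.5]
width: -0.0
gripper_force: 0.0
time_s: 43.75
eef_pos: [708.5, -19.8, 120.5]
eef_rot: [0.001, 0.079, 0.997, -0.0]
force: [-0.1, -0.3, 1.2]
width: 0.004
gripper_force: 0.0
t 43.75 at [708.5 -19.8 120.5] yaw 81.0 q6 -1.5 -> row [0.1031, 0.0001, 0.0108] -0.0001
```

```bash
python3 -m inch '[[[0.04,0,0],0],[[0.07,0,0],0],[[0.08,0,0],0],[[0.088,0,0],0],[[0.096,0,0],0],[[0.104,0,0],0],[[0.112,0,0],0],[[0.12,0,0],0],[[0.12,0,0],0],[[0.12,0,0],0]]' && python3 -m inch '[[[0.006,0,0.002],0],[[0.012,0,0.005],0],[[0.026,0,0.015],0],[[0.038,0,0.027],0],[[0.048,0,0.041],0],[[0.056,0,0.057],0],[[0.06,0,0.073],0],[[0.062,0,0.08],0],[[0.062,0,0.084],0],[[0.062,0,0.084],0]]'; python3 - <<'E'
from h import *
go(*T(60,0),77,81)
c=eyes.capture("side");cv2.imwrite("pics/gd.png",cv2.resize(c["img"][150:280,270:400,::-1],(520,520)))
E
```

```text
time_s: 44.75
eef_pos: [647.7, -10.2, 118.9]
eef_rot: [-0.001, 0.079, 0.997, 0.0]
force: [0.4, -1.0, -0.9]
width: -0.001
gripper_force: 0.1
time_s: 45.75
eef_pos: [616.5, -5.3, 78.0]
eef_rot: [-0.002, 0.078, 0.997, 0.0]
force: [-3.9, 0.3, 10.3]
width: 0.0
gripper_force: 5.2
t 45.75 at [616.5  -5.3  78. ] yaw 81.0 q6 -1.49 -> row [0.0167, 0.0001, 0.002] -0.0
```

View pics/gd.png

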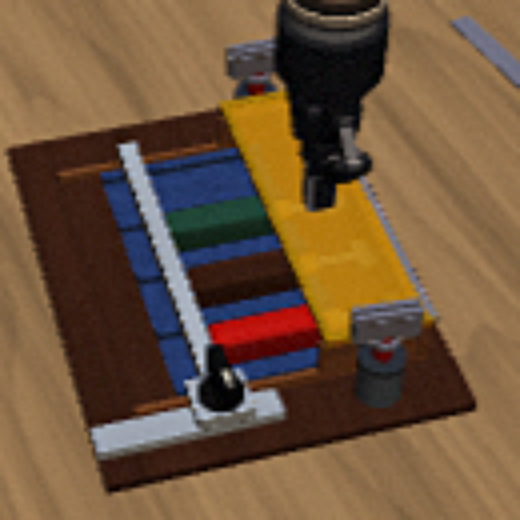

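The guard lies flat, with about 10 N of seat reaction. Next is the right stud.

```bash
python3 -m inch '[[[0.008,0,0.003],0],[[0.008,0,0.003],0],[[0.008,0,0.003],0],[[0,0,-0.03],0],[[0,0,-0.1],0],[[0,0,-0.17],0],[[0,0,-0.17],0],[[0,0,-0.17],0],[[0,0,-0.17],0],[[0,0,-0.17],0]]'; python3 - <<'E'
from h import *
for n in("top","side"):
    P=cloud(eyes.capture(n))
    print(wing(P,591,-147,84,100),wing(P,636.5,137,84,100))
    D=P[...,:2]-O;a=np.radians(YAW);t=np.array([np.cos(a),np.sin(a)]);nn=np.array([-t[1],t[0]]);X=D@t;Y=D@nn;Z=P[...,2]
    m=(X>35)&(X<95)&(abs(Y)<115)&(Z>30)&(Z<75);print("guard",np.polyfit(X[m],Z[m],1).round(3),np.median(Z[m]).round(1))
print(T(65,-144),T(65,144))
go(*T(65,-144),160,79)
E
```

```text
time_s: 46.8
eef_pos: [616.0, -5.3, 159.8]
eef_rot: [-0.002, 0.079, 0.997, 0.0]
force: [-0.3, 0.2, -0.0]
width: 0.002
gripper_force: 0.0
(array([ 592.3, -145.8]), np.float64(167.3), 98) (array([636.5, 137.9]), np.float64(171.2), 103)
guard [-8.0000e-03  5.4119e+01] 53.6
(array([ 589.2, -148.1]), np.float64(166.5), 88) (array([634.8, 135.5]), np.float64(172.8), 63)
guard [-2.0000e-03  5.3239e+01] 53.1
[ 590.67317917 -146.89536127] [635.7263051  137.55888082]
t 46.9 at [616.5  -5.3 160.3] yaw 81.0 q6 -1.49 -> row [0.0067, -0.2877, 0.0007] 0.0111
```

```bash
python3 -m inch '[[[0,-0.05,0],0],[[0,-0.12,0],0.01],[[0.0067,-0.19,0],0.011],[[0.0067,-0.25,0],0.011],[[0.0067,-0.2877,0],0.011],[[0.0067,-0.2877,0],0.011],[[0.0067,-0.2877,0],0.011],[[0.0067,-0.2877,0],0.011],[[0.0067,-0.2877,0],0.011],[[0.0067,-0.2877,0],0.011]]' 0.2; python3 -c "
from h import *
go(590.7,-147,92,78)"
```

```text
time_s: 47.9
eef_pos: [592.0, -146.0, 162.0]
eef_rot: [-0.0, 0.095, 0.995, 0.0]
force: [-0.1, 0.2, 0.1]
width: 0.601
gripper_force: 0.0
t 47.9 at [ 592. -146.  162.] yaw 79.1 q6 -1.69 -> row [0.0021, -0.0025, 0.14] 0.006
```

```bash
python3 -m inch '[[[0.002,-0.002,0.03],0.006],[[0.002,-0.002,0.06],0.006],[[0.002,-0.002,0.09],0.006],[[0.002,-0.002,0.12],0.006],[[0.002,-0.002,0.13],0.006],[[0.002,-0.002,0.14],0.006],[[0.002,-0.002,0.14],0.006],[[0.002,-0.002,0.14],0.006],[[0.002,-0.002,0.14],0.006],[[0.002,-0.002,0.14],0.006]]' && python3 -m inch '[[[0,0,0],0],[[0,0,0],0],[[0,0,0],0],[[0,0,0],0],[[0,0,0],0],[[0,0,0],0],[[0,0,0],0],[[0,0,0],0],[[0,0,0],0],[[0,0,0],0]]' -1 80 && python3 -m inch '[[[0,0,0.002],0],[[0,0,0.004],0],[[0,0,0.006],0],[[0,0,0.008],0],[[0,0,0.01],0],[[0,0,0.012],0],[[0,0,0.012],0],[[0,0,0.012],0],[[0,0,0.012],0],[[0,0,0.012],0]]'; python3 -c "
from h import *
s=env.state();print(s['force'].round(1),s['wrist_torque'].round(2))
go(*s['eef_pos'],-9)"
```

```text
time_s: 48.9
eef_pos: [591.2, -148.0, 92.9]
eef_rot: [0.001, 0.105, 0.994, -0.0]
force: [-1.0, -0.4, 0.3]
width: 0.599
gripper_force: 0.0
time_s: 49.9
eef_pos: [590.9, -147.0, 92.4]
eef_rot: [0.0, 0.105, 0.994, 0.001]
force: [0.2, 5.3, 2.8]
width: 0.118
gripper_force: 80.0
time_s: 50.9
eef_pos: [591.0, -147.0, 87.6]
eef_rot: [-0.0, 0.105, 0.994, 0.001]
force: [-3.0, 5.6, 9.1]
width: 0.119
gripper_force: 81.0
[-3.   5.6  9.1] [ 1.07  0.39 -0.01]
t 50.9 at [ 591.  -147.    87.6] yaw 77.9 q6 -1.68 -> row [0.0, 0.0, 0.0] 0.4829
```

```bash
python3 -m inch '[[[0,0,0],0.045],[[0,0,0],0.09],[[0,0,0],0.135],[[0,0,0],0.18],[[0,0,0],0.225],[[0,0,0],0.27],[[0,0,0],0.315],[[0,0,0],0.36],[[0,0,0],0.405],[[0,0,0],0.45]]' && python3 -m inch '[[[0,0,0],0.02],[[0,0,0],0.031],[[0,0,0],0.031],[[0,0,0],0.031],[[0,0,0],0.031],[[0,0,0.003],0.031],[[0,0,0.006],0.031],[[0,0,0.009],0.031],[[0,0,0.011],0.031],[[0,0,0.011],0.031]]' && python3 -m inch '[[[0,0,0],0],[[0,0,0.002],0],[[0,0,0.002],0],[[0,0,0.002],0],[[0,0,0.002],0],[[0,0,0.002],0],[[0,0,0.002],0],[[0,0,0.002],0],[[0,0,0.002],0],[[0,0,0.002],0]]'; python3 -c "
from h import *
s=env.state();print(s['force'].round(1),s['wrist_torque'].round(2))
go(*s['eef_pos'],-9)"
```

```text
time_s: 51.9
eef_pos: [591.2, -146.4, 87.0]
eef_rot: [-0.0, 0.728, 0.686, 0.001]
force: [0.8, 7.0, 5.3]
width: 0.122
gripper_force: 80.2
time_s: 52.9
eef_pos: [591.4, -146.5, 82.5]
eef_rot: [-0.001, 0.759, 0.652, 0.001]
force: [-1.4, 7.9, 11.2]
width: 0.12
gripper_force: 81.4
time_s: 53.9
eef_pos: [591.4, -146.5, 82.5]
eef_rot: [-0.001, 0.759, 0.652, 0.001]
force: [-3.6, 7.4, 15.3]
width: 0.122
gripper_force: 82.0
[-3.6  7.4 15.3] [ 1.53  0.77 -0.05]
t 53.9 at [ 591.4 -146.5   82.5] yaw -8.7 q6 -0.17 -> row [0.0, 0.0, 0.0] 0.0018
```

Total press is 9.9 mm, so it is home. Release and go to the left stud.

```bash
python3 -m inch '[[[0,0,0],0],[[0,0,0],0],[[0,0,0],0],[[0,0,0],0],[[0,0,0],0],[[0,0,0],0],[[0,0,0],0],[[0,0,0],0],[[0,0,0],0],[[0,0,0],0]]' 0.1 && python3 -m inch '[[[0,0,-0.03],0],[[0,0,-0.09],0],[[0,0,-0.15],0],[[0,0,-0.17],-0.04],[[0,0,-0.17],-0.08],[[0,0,-0.17],-0.12],[[0,0,-0.17],-0.16],[[0,0,-0.17],-0.2],[[0,0,-0.17],-0.24],[[0,0,-0.17],-0.28]]' 0.2; python3 -c "
from h import *
go(*T(65,144),160,81)"
```

```text
time_s: 54.9
eef_pos: [590.7, -147.8, 79.6]
eef_rot: [0.0, 0.758, 0.652, 0.0]
force: [0.3, -0.8, -0.1]
width: 0.549
gripper_force: 0.0
time_s: 55.9
eef_pos: [591.0, -147.9, 166.0]
eef_rot: [0.001, 0.406, 0.914, 0.0]
force: [0.7, 0.1, -0.2]
width: 0.601
gripper_force: 0.0
t 55.9 at [ 591.  -147.9  166. ] yaw 42.1 q6 -1.05 -> row [0.364, 0.4488, 0.0118] -0.2164
```

```bash
python3 -m inch '[[[0.04,0.05,0],-0.04],[[0.09,0.11,0],-0.08],[[0.14,0.17,0],-0.12],[[0.19,0.23,0],-0.16],[[0.24,0.29,0],-0.2],[[0.29,0.35,0],-0.216],[[0.33,0.41,0],-0.216],[[0.364,0.4488,0],-0.216],[[0.364,0.4488,0],-0.216],[[0.364,0.4488,0],-0.216]]'; python3 - <<'E'
from h import *
for n in("top","side"):
    P=cloud(eyes.capture(n));m=(np.hypot(P[...,0]-591,P[...,1]+147)<24)&(P[...,2]>70)&(P[...,2]<100);print(wing(P,591,-147,72,100),np.percentile(P[m][:,2],[50,90]))
go(635.8,137,92,81)
E
```

```text
time_s: 56.9
eef_pos: [637.0, 137.8, 165.5]
eef_rot: [0.0, 0.081, 0.997, -0.0]
force: [0.1, -0.5, 0.0]
width: 0.6
gripper_force: 0.0
(array([ 592.6, -145.7]), np.float64(81.5), 106) [81.07318472 83.66856091]
(array([ 588.8, -149.4]), np.float64(82.2), 85) [80.69596376 83.13694968]
t 57.0 at [636.8 136.4 165.1] yaw 80.6 q6 -1.26 -> row [0.0022, 0.0009, 0.1461] -0.0022
```

The right stud is home: its top is at 81 mm and its wing is across at 82°. Now grip the left one.

```bash
python3 -m inch '[[[0.002,0,0.03],0],[[0.002,0,0.06],0],[[0.002,0,0.09],0],[[0.002,0,0.12],0],[[0.002,0,0.135],0],[[0.002,0,0.146],0],[[0.002,0,0.146],0],[[0.002,0,0.146],0],[[0.002,0,0.146],0],[[0.002,0,0.146],0]]' && python3 -m inch '[[[0,0,0],0],[[0,0,0],0],[[0,0,0],0],[[0,0,0],0],[[0,0,0],0],[[0,0,0],0],[[0,0,0],0],[[0,0,0],0],[[0,0,0],0],[[0,0,0],0]]' -1 80 && python3 -m inch '[[[0,0,0.002],0],[[0,0,0.004],0],[[0,0,0.006],0],[[0,0,0.008],0],[[0,0,0.01],0],[[0,0,0.012],0],[[0,0,0.012],0],[[0,0,0.012],0],[[0,0,0.012],0],[[0,0,0.012],0]]'; python3 -c "
from h import *
s=env.state();print(s['force'].round(1),s['wrist_torque'].round(2))
go(*s['eef_pos'],-9)"
```

```text
time_s: 58.0
eef_pos: [636.5, 137.8, 92.5]
eef_rot: [0.001, 0.082, 0.997, 0.0]
force: [-0.1, 0.6, 0.4]
width: 0.6
gripper_force: 0.0
time_s: 59.0
eef_pos: [636.1, 137.8, 91.9]
eef_rot: [0.0, 0.082, 0.997, 0.0]
force: [-0.4, 1.9, 3.3]
width: 0.123
gripper_force: 80.1
time_s: 60.0
eef_pos: [636.2, 137.8, 87.0]
eef_rot: [0.0, 0.082, 0.997, 0.0]
force: [-3.3, 3.4, 11.1]
width: 0.126
gripper_force: 81.3
[-3.3  3.4 11.1] [0.41 0.53 0.05]
t 60.0 at [636.2 137.8  87. ] yaw 80.6 q6 -1.26 -> row [0.0, 0.0, 0.0] 0.4979
```

```bash
python3 -m inch '[[[0,0,0],0.045],[[0,0,0],0.09],[[0,0,0],0.135],[[0,0,0],0.18],[[0,0,0],0.225],[[0,0,0],0.27],[[0,0,0],0.315],[[0,0,0],0.36],[[0,0,0],0.405],[[0,0,0],0.45]]' && python3 -m inch '[[[0,0,0],0.03],[[0,0,0],0.047],[[0,0,0],0.047],[[0,0,0],0.047],[[0,0,0],0.047],[[0,0,0.003],0.047],[[0,0,0.006],0.047],[[0,0,0.009],0.047],[[0,0,0.011],0.047],[[0,0,0.011],0.047]]' && python3 -m inch '[[[0,0,0],0],[[0,0,0.002],0],[[0,0,0.002],0],[[0,0,0.002],0],[[0,0,0.002],0],[[0,0,0.002],0],[[0,0,0.002],0],[[0,0,0.002],0],[[0,0,0.002],0],[[0,0,0.002],0]]'; python3 -c "
from h import *
s=env.state();print(s['force'].round(1),s['wrist_torque'].round(2))
go(*s['eef_pos'],-9)"
```

```text
time_s: 61.0
eef_pos: [636.1, 137.9, 86.5]
eef_rot: [-0.0, 0.711, 0.703, 0.0]
force: [-1.6, 2.6, 5.7]
width: 0.127
gripper_force: 80.5
time_s: 62.0
eef_pos: [636.2, 137.9, 81.9]
eef_rot: [-0.0, 0.759, 0.651, 0.0]
force: [-2.9, 3.5, 12.7]
width: 0.118
gripper_force: 81.7
time_s: 63.0
eef_pos: [636.3, 137.9, 81.9]
eef_rot: [-0.0, 0.759, 0.651, 0.0]
force: [-4.6, 3.9, 16.4]
width: 0.119
gripper_force: 82.2
[-4.6  3.9 16.4] [ 0.58  1.06 -0.02]
t 63.0 at [636.3 137.9  81.9] yaw -8.8 q6 0.3 -> row [0.0, 0.0, 0.0] 0.001
```

The press is 10 mm in total, so this one is home too. Release, retreat and check.

```bash
python3 -m inch '[[[0,0,0],0],[[0,0,0],0],[[0,0,0],0],[[0,0,0],0],[[0,0,0],0],[[0,0,0],0],[[0,0,0],0],[[0,0,0],0],[[0,0,0],0],[[0,0,0],0]]' 0.1 && python3 -m inch '[[[0,0,-0.03],0],[[0,0,-0.09],0],[[0,0,-0.15],0],[[0,0,-0.22],0],[[0,0,-0.3],0],[[-0.08,0,-0.3],0],[[-0.16,0,-0.3],0],[[-0.24,0,-0.3],0],[[-0.32,0,-0.3],0],[[-0.4,0,-0.3],0]]' 0.2; python3 - <<'E'
from h import *
print(env.state()["eef_pos"])
ims=[]
for n in("top","side"):
    c=eyes.capture(n);P=cloud(c)
    for x,y in((591,-147),(636,137)):
        m=(np.hypot(P[...,0]-x,P[...,1]-y)<24)&(P[...,2]>70)&(P[...,2]<100);print(wing(P,x,y,72,100),np.percentile(P[m][:,2],[50,90]) if m.any() else 0)
    print("knob",wing(P,480,-126,60,75))
    i=c["img"][130:270,245:405,::-1] if n=="top" else c["img"][150:280,270:400,::-1];ims.append(cv2.resize(i,(400,450)))
cv2.imwrite("pics/f.png",np.hstack(ims))
E
```

```text
time_s: 64.0
eef_pos: [635.9, 137.6, 79.1]
eef_rot: [0.0, 0.759, 0.651, 0.0]
force: [-0.1, -0.3, -0.2]
width: 0.55
gripper_force: 0.0
time_s: 65.0
eef_pos: [605.1, -61.5, 230.7]
eef_rot: [0.001, 0.759, 0.651, 0.001]
force: [0.3, -0.9, 0.5]
width: 0.598
gripper_force: 0.0
[605.06564899 -61.49720002 230.7331031 ]
(array([ 595. , -132.5]), np.float64(94.2), 44) [80.99871127 83.49443973]
(array([636.9, 137.8]), np.float64(81.7), 103) [81.37384069 84.47348074]
knob (array([nan, nan]), np.float64(nan), 0)
(array([ 589.1, -148.4]), np.float64(82.2), 88) [79.42087545 82.77258094]
(array([633.5, 135.2]), np.float64(80.7), 55) [80.00840933 82.87072095]
knob (array([ 479. , -128.4]), np.float64(81.5), 60)
  avg = a.mean(axis, **keepdims_kw)
  ret = um.true_divide(
h.py:29: RuntimeWarning: Degrees of freedom <= 0 for slice
  w,V=np.linalg.eigh(np.cov(q.T));return q.mean(0).round(1),np.degrees(np.arctan2(V[1,1],V[0,1])).round(1),len(q)
  c *= np.true_divide(1, fact)
  c *= np.true_divide(1, fact)
h.py:29: RuntimeWarning: Mean of empty slice.
  w,V=np.linalg.eigh(np.cov(q.T));return q.mean(0).round(1),np.degrees(np.arctan2(V[1,1],V[0,1])).round(1),len(q)
```

View pics/f.png

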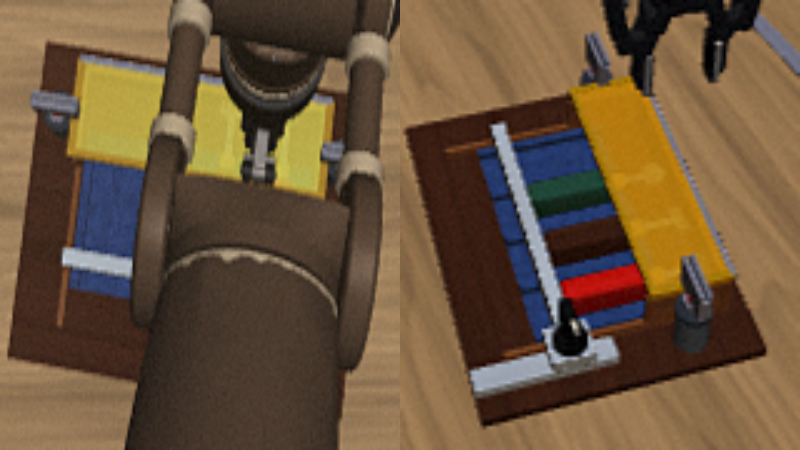

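Both wings lie across the shut guard with no red collar showing. The stop is up against the handles and the knob is across. Handing in.

```bash
python3 -c "
from cell import workorder
print(workorder.hand_in())"
```

```text
the job is handed in; nothing more can be done
None
```

I packed the green, walnut and red tools (no white one was on the bench), locked the stop against the handles, shut the guard and turned both studs fully home, then handed the job in at about 65 s; hand-in returned no verdict, and I never went near the glue jar or tin.

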